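# Half-open the beam shutter of a lamp light box

## Robot

A 6-joint arm with a two-finger parallel gripper is mounted at the origin on the work surface. World frame = base frame: x ahead of the robot, y to its left, z up, the work surface at z = 0. Lengths are in m, angles in rad, forces in N, time in s.
With the tool pointing down it reaches from about 0.375 to 0.9 m from the base axis. Payload 3.1 kg.
Tool frame: the origin (TCP) lies midway between the tips of the shut fingers; the grasp point (between the pads) lies robot.grip_depth behind it (robot.grip_depth is the distance from the TCP to the grasp point, in m); z points along the fingers, y is the line along which they close (so a half turn about z gives the same grasp; the last joint's range is limited). The gripper opens to 87 mm and grips with 3 to 60 N. Pads are 19 mm wide; open, the fingers measure 117 mm over their backs; the gripper's body (75 mm by 190 mm) begins 51 mm behind the grasp point.
Start: joints at [-1.282, 0.527, 1.433, -0, 1.181, -0.178], TCP at [0.282, -0.558, 0.223] pointing down, gripper open.
Joint ranges: [-3.08, 3.08], [-0.75, 2.2], [0.22, 2.44], [-1.43, 4.57], [0, 2.65], [-2.85, 2.85]. Speed limits (rad/s): [2.79, 2.79, 3.14, 3.14, 3.14, 3.14].

## Interface

Orientations are given as a unit quaternion [x, y, z, w].
In Python, from rig import robot gives the robot as it stands.
- The arm moves only by the tool drive_effector, called after "Call:" as name(argument=value, ...), one argument or row to a line, values as JSON. Schema: {"type":"object","properties":{"offsets":{"type":"array","items":{"type":"object","properties":{"d":{"type":"array","items":{"type":"number"},"minItems":3,"maxItems":3},"rz":{"type":"number"}},"additionalProperties":false},"minItems":1,"maxItems":20},"finger_gap":{"type":"number"},"squeeze":{"type":"number"},"only":{"type":"string"},"quiet":{"type":"boolean"},"lines":{"type":"string"}},"required":["offsets"],"additionalProperties":false}. offsets is a list of rows, 1 to 20 of them, each an object with the fields d (a list: dx, dy, dz in m), rz (a turn about the tool's z in rad); a field left out counts as zero; each row shifts and turns the commanded pose from where the row before left it, along the tool's axes as they then stand; what a row does not reach is not made up. A row lasts 1/12 s, in which the tool goes at most 0.0417 m and 0.125 rad, less where a joint would pass 70% of its speed; a pose out of reach is approached as far as the arm can. finger_gap is the finger opening in m, set as the call begins (left out keeps the last). The fingers move at their own pace and stop on an object; squeeze is the grip in N (left out, the last holds). Time passes only in rows, so rows that do not move let the fingers close. The tool returns the time, the measured TCP pose, the force, the opening and the grip force at its end. only (a regular expression) keeps the lines of the reply that match it, lines (a string "A,B") keeps lines A to B, and quiet returns only ok. Input that does not fit is refused with a message, and nothing moves.
- robot.get_obs(): the state, without advancing time (a new reading comes with each control period).
- robot.camera(name): name is "scene" or "top" or "wrist"; returns a dict with "img" (420x560x3 uint8, red, green, blue), "fx", "fy", "cx", "cy" (pixels), "k1" (the pictures are not rectified: a ray, as slopes to the right and down, at radius r is drawn at 1 + k1 r^2 times it, then the intrinsics apply), "xyz" and "attitude" of the camera in the world. Camera axes: x right, y down, z forward; pixel columns grow to the right and rows downward; lengths in m; the calibration is good to about 2 mm. A picture is of the moment at which its call begins. There is no depth.
- robot.hand_in(): hands the job in; it is judged then, once.
The state is a dict: "time": time; "q": joint angles; "joint_velocities": joint speeds; "joint_torque": joint torques, N m; "position": TCP position; "tool_rot": TCP orientation; "ft_force": force on the tool from outside, world axes, zero at the start; "moment": the same for the moment, N m; "grip_width": finger opening in m; "grip_force": force on a finger pad.
Only numpy, scipy, OpenCV 4.12 (cv2) and the standard library are available. Lean on these libraries where they do the work, as an engineer would, in place of code of your own. Each camera call takes 0.05 s, during which the arm holds its last target. There are 200 camera calls.

## Task

Turn the selector knob on the blue lamp control box from its middle click to the click at the green dot, then slide the sprung shutter of the grey light box open by its red tab to half of its travel, so that half of the round window is uncovered. The spring pulls it shut, so finish while still holding the shutter there with the gripper; leave the other things on the bench where they are.

Things in the scene. Friction and masses are not known exactly. Their poses are not given: they have to be found in the camera images.
- lightbox: Grey light box fixed to the bench, 140 (x) x 260 (y) x 60 mm high; origin: centre of its underside; the shutter opens along its +y. On top a round 60 mm window centred at y = -75 mm; guide rails at x = +-53 mm, tops 70 mm above the bench, marked red at half travel, black at shut and fully open; a 16 mm spring tube (top 72 mm) on the middle line from y = 60 mm on.
- shutter (a joint): Travel of the shutter along the light box's +y in m: 0 shut (window covered), 0.070 fully open, 0.035 half. A spring pulls it shut: 5.4 N shut, about 12 N at half, 18 N open, with a little friction. Dark plate 90 (x) x 72 (y) x 4 mm, its top 66 mm above the bench, with a white index line at its middle that meets the rail marks.
- handle (a point): Grip point in the shutter's red upright tab, 92 mm above the bench, over the middle of the shutter plate, moving with it. The tab is 30 mm along the light box's x, 12 mm along its y (the sliding direction) and stands from 66 to 106 mm above the bench. Shutter shut: x = 0, y = -75 mm of the light box.
- control: Blue lamp control box with an aluminium face fixed to the bench, 150 (x) x 160 (y) x 50 mm high. Origin: centre of its underside. The knob stands on its middle; a white dot (off) lies on its face 50 mm from the knob's axis towards +x.
- selector (a joint): Angle of the selector knob in rad, counter-clockwise from above positive: 0 when the pointer aims along the control box's +x (white dot, off). Three clicks (detents) at -0.8, 0 and +0.8 rad; it snaps into the nearest and stops at +-1.0. Leaving a click takes about 0.1 N m. It starts at the middle click.
- knob_grip (a point): Grip point on the knob's axis, 79 mm above the bench. Black bar grip 48 mm long (along the pointer), 14 mm wide, from 57 to 90 mm above the bench, on a disc of 72 mm diameter whose top is 57 mm above the bench. A white line on one half of the bar and disc is the pointer.
- pointer (a point): Point 50 mm from the knob's axis in the direction of its pointer, 51 mm above the bench, turning with the knob: it meets the green dot when the knob is set.
- green_dot: Flat green dot, 14 mm across, on the face of the control box, 50 mm from the knob's axis, at +0.8 or at -0.8 rad from the box's +x: it marks where the knob must be set. Origin: its centre.
- red_dot: Flat red dot, 14 mm across, at the other of the two places: the wrong setting.
- screwdriver: Loose screwdriver, 150 mm long, lying between the two boxes; to be left alone. Origin: under its middle.
- retaining_ring: Loose dark steel ring, 150 mm across and 12 mm high; to be left alone. Origin: centre of its underside.
- glass_jar: Loose glass jar, 66 mm across and 85 mm high; to be left alone. Origin: centre of its underside.
- parts_bin: Loose cream parts bin, 100 x 160 x 70 mm high; to be left alone. Origin: centre of its underside.
- headlamp: Loose sealed-beam lamp lying face down, 150 mm across, 98 mm high; to be left alone. Origin: centre of its underside.
- mouse: Loose black computer mouse, 100 x 60 x 30 mm high; to be left alone. Origin: centre of its underside.
- screw_tub: Loose orange tub with white lid, 48 mm across and 45 mm high; to be left alone. Origin: centre of its underside.
Things that resemble listed ones, but are neither listed nor needed, are in the scene too. Leave any orange, pink or purple look-alike of the control alone.

How it is judged:
By the outcome, as a careful person would: the job done as asked, in the order asked, and still so for the second after the job is handed in, while the arm keeps its last pose, push and grip.
It also fails if it takes over 51 s, if anything falls off the work surface, if the arm or the gripper's body presses on something with over 40 N, if the wrist force passes 120 N, or if a joint passes its speed limit or range.

## Working session

There is one attempt and no reset: what is moved stays moved. The work goes in short steps, Python scripts to look and compute and a tool call to move; the robot and the scene stay as the last step left them, time stands still between calls to the robot, and variables do not carry over. Pictures are saved under pics/ and viewed, at most 10 in all, crops included, and the job is handed in when it is done.

```bash
mkdir -p pics; cat > h.py <<'E'
import numpy as np, cv2
from scipy.spatial.transform import Rotation as R
from rig import robot
def ray(c,u,v):
    p=cv2.undistortPoints(np.array([[[u,v]]],float),np.array([[c['fx'],0,c['cx']],[0,c['fy'],c['cy']],[0,0,1]]),np.array([c['k1'],0,0,0.]))[0,0]
    a=np.array(c['attitude']); r=R.from_quat(a) if a.size==4 else R.from_matrix(a)
    return np.array(c['xyz']),r.apply([p[0],p[1],1])
def onz(c,u,v,z):
    o,d=ray(c,u,v); return o+d*(z-o[2])/d[2]
def px(c,P):
    a=np.array(c['attitude']); r=R.from_quat(a) if a.size==4 else R.from_matrix(a)
    q=r.inv().apply(np.array(P)-c['xyz']); s=q[:2]/q[2]; s=s*(1+c['k1']*s@s)
    return s*[c['fx'],c['fy']]+[c['cx'],c['cy']]
E
python3 - <<'E'
from h import *
ims=[]
for n in ("top","scene"):
    c=robot.camera(n); print(n,{k:v for k,v in c.items() if k!='img'})
    cv2.imwrite(f'pics/{n}.png',c['img'][:,:,::-1])
o=robot.get_obs(); print(o['position'],o['tool_rot'],robot.grip_depth,o['time'])
E
```

```text
top {'fx': 492.19453883291305, 'fy': 492.19453883291305, 'cx': 283.1752805984604, 'cy': 215.26588689046864, 'k1': -0.13481010306736196, 'xyz': array([ 0.26159449, -0.01155605,  1.8174683 ]), 'attitude': array([ 0.70807142, -0.70246071,  0.04880907, -0.05292921])}
scene {'fx': 483.5133638070493, 'fy': 483.5133638070493, 'cx': 280.46420140493217, 'cy': 208.8680978465086, 'k1': -0.07651902661735288, 'xyz': array([ 1.17845313, -0.90992032,  1.08806154]), 'attitude': array([ 0.86922299,  0.27170946, -0.13010062, -0.39204488])}
[ 0.2816675  -0.55720043  0.22166611] [ 9.72769850e-01  2.31771165e-01 -5.21235887e-05 -9.71731339e-04] 0.0187 0.1
```

View pics/top.png

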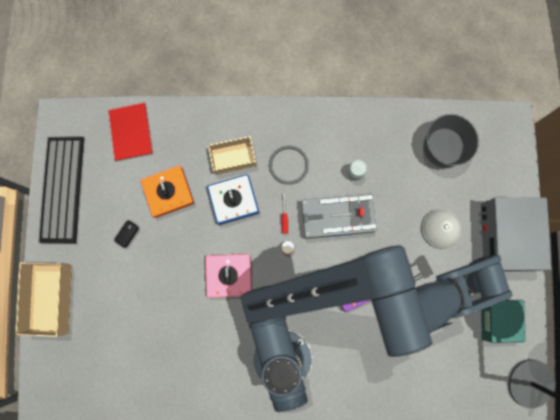

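View pics/scene.png

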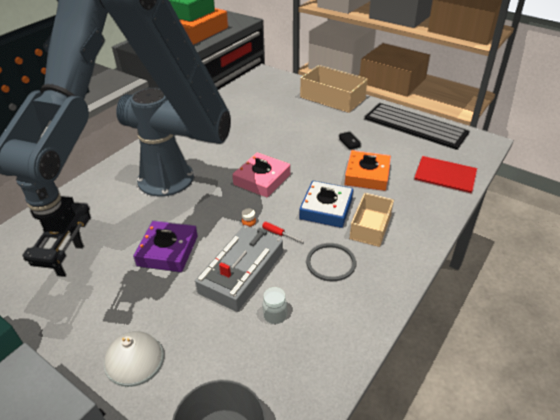

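The top view shows four possible control boxes: blue with a white face at (233,199), orange at (166,191), pink at (228,275) and purple at (350,305), which is partly under the arm. I choose the blue one. There is only one light box, at (338,216), with its red tab at (361,212). Next is a close crop of both.

```bash
python3 - <<'E'
from h import *
t=cv2.imread('pics/top.png'); s=cv2.imread('pics/scene.png')
f=lambda im,x,y,w,h,W,H: cv2.resize(im[y:y+h,x:x+w],(W,H),interpolation=cv2.INTER_CUBIC)
a=np.hstack([f(t,203,170,60,60,300,300),f(t,295,180,90,60,450,300)])
b=np.hstack([f(s,295,175,65,60,325,300),f(s,190,220,100,90,333,300)])
b=np.pad(b,((0,0),(0,750-b.shape[1]),(0,0)))
cv2.imwrite('pics/crop.png',np.vstack([a,b]))
E
```

```text
(no output)
```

View pics/crop.png

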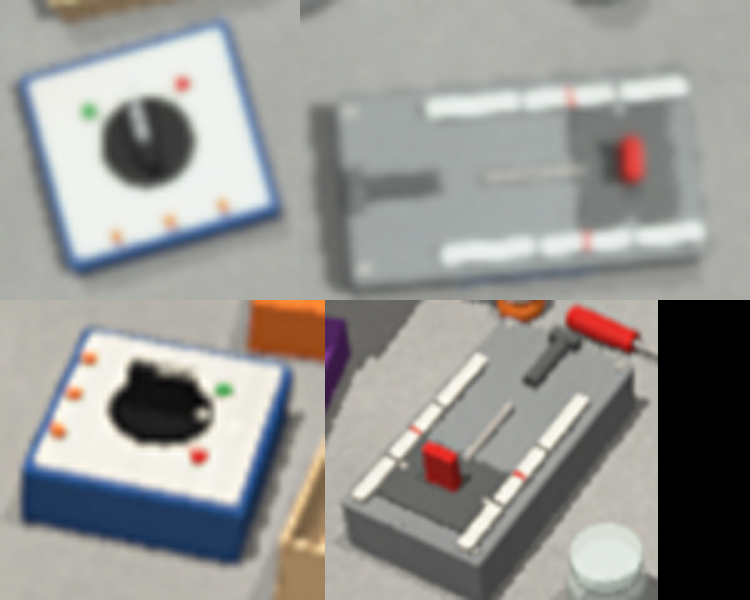

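The crop shows the blue box with its pointer aimed upward at the middle click. In full-image pixels the green dot is at about (221,192), left of the pointer and so counter-clockwise, and the red dot is at (239,187). The shutter is shut with its red tab at (421,212 in scale → about 361,212), and the spring tube lies to its left. Now I measure.

```bash
cat > meas.py <<'E'
from h import *
def blob(im,cond,x0,y0,x1,y1):
    m=np.zeros(im.shape[:2],np.uint8); m[y0:y1,x0:x1]=cond[y0:y1,x0:x1]
    n,l,s,c=cv2.connectedComponentsWithStats(m)
    i=1+np.argmax(s[1:,4]); return c[i],s[i,4],(l==i)
def chan(im):
    f=im.astype(int); return f[:,:,0],f[:,:,1],f[:,:,2]
E
python3 - <<'E'
from meas import *
D={}
for n,boxes in dict(top=dict(g=(212,185,230,200),r=(233,180,248,193),face=(203,172,263,228),tab=(352,200,372,224),rm1=(404-0,0,0,0)),
                    scene=dict(g=(334,245-60,350,205),r=(328,198,342,215),face=(295,175,358,225),tab=(212,255,238,285))).items():
    c=robot.camera(n); im=c['img']; r,g,b=chan(im)
    for k,z,cond in (('g',.05,g-np.maximum(r,b)>25),('r',.05,r-np.maximum(g,b)>40),('tab',.0,r-np.maximum(g,b)>60)):
        p,a,_=blob(im,cond,*boxes[k]); D[n,k]=(c,p); print(n,k,p,a,onz(c,*p,.05 if k!='tab' else .092))
    _,_,m=blob(im,(r>175)&(np.abs(r-b)<40),*boxes['face'])
    ct=max(cv2.findContours(m.astype(np.uint8),0,2)[0],key=cv2.contourArea)
    w=np.array([onz(c,*q,.05)[:2] for q in cv2.convexHull(ct)[:,0]],np.float32)
    print(n,'face',cv2.minAreaRect(w))
    if n=='top':
        for nm,bx in (('m1',(300,190,385,208)),('m2',(300,222,385,236))):
            p,a,_=blob(im,(r-np.maximum(g,b)>20),*bx); print(nm,p,a,onz(c,*p,.07))
    else:
        for nm,bx in (('m1',(208,250,222,268)),('m2',(238,265,256,282))):
            p,a,_=blob(im,(r-np.maximum(g,b)>20),*bx); print(nm,p,a,onz(c,*p,.07))
for k in 'g','r','tab':
    (c1,p1),(c2,p2)=D['top',k],D['scene',k]
    o1,d1=ray(c1,*p1);o2,d2=ray(c2,*p2)
    s=np.linalg.lstsq(np.c_[d1,-d2],o2-o1,rcond=None)[0]
    A,B=o1+s[0]*d1,o2+s[1]*d2; print(k,(A+B)/2,np.linalg.norm(A-B))
E
```

```text
top g [220.2 192. ] 10 [0.60227256 0.23139144 0.05      ]
top r [239.         186.28571429] 7 [0.62401403 0.1627434  0.05      ]
top tab [360.95  211.075] 40 [ 0.52891399 -0.27685696  0.092     ]
top face ((0.5800429582595825, 0.18682757019996643), (0.13673867285251617, 0.1465979665517807), 16.606369018554688)
m1 [361.    206.625] 8 [ 0.54856176 -0.2806639   0.07      ]
m2 [351.57142857 227.71428571] 7 [ 0.4717582  -0.24561656  0.07      ]
scene g [339.44444444 192.33333333] 9 [0.60276821 0.23456653 0.05      ]
scene r [334.23076923 205.61538462] 13 [0.62292319 0.16506565 0.05      ]
scene tab [224.43650794 269.3015873 ] 126 [ 0.5317623  -0.27913675  0.092     ]
scene face ((0.5807505249977112, 0.18741372227668762), (0.1361834704875946, 0.14844374358654022), 17.034908294677734)
m1 [220.05882353 264.64705882] 17 [ 0.4958753  -0.25874755  0.07      ]
m2 [248.07142857 272.14285714] 14 [ 0.57876808 -0.23584607  0.07      ]
g [0.60289864 0.23189149 0.05155043] 0.0022731443103405904
r [0.62382747 0.16272113 0.05203577] 0.0005697550710571606
tab [ 0.52954068 -0.27722326  0.08877392] 0.00036291756112102533
```

The measurements agree:
- **Control box:** the dot chord is 72.3 mm against 71.7 mm expected. The knob axis is (0.580, 0.187), the same from the dots and from the face. Box yaw is 0.293 and the green dot is at +0.8.
- **Light box:** the rail marks are 107 mm apart against 106 mm expected. The tab is at (0.530, −0.277).

I move above the knob, keeping about 0.2 m height.

Call:
drive_effector(
  offsets=[
    {"rz":0.0875},
    {"rz":0.0875},
  ],
  finger_gap=0.087,
)

```text
time: 0.37
position: [0.2818, -0.5576, 0.2222]
tool_rot: [0.99, 0.144, -0.0, -0.0]
ft_force: [0.6, -0.5, 0.5]
grip_width: 0.0873
grip_force: 0.0
```

Call:
drive_effector(
  offsets=[
    {"d":[0.025, -0.0313, 0]},
    {"d":[0.025, -0.0313, 0]},
    {"d":[0.025, -0.0313, 0]},
    {"d":[0.025, -0.0313, 0]},
    {"d":[0.025, -0.0313, 0]},
    {"d":[0.025, -0.0313, 0]},
    {"d":[0.025, -0.0313, 0]},
    {"d":[0.025, -0.0313, 0]},
    {"d":[0.025, -0.0313, 0]},
    {"d":[0.025, -0.0313, 0]},
    {"d":[0.025, -0.0313, 0]},
    {"d":[0.025, -0.0313, 0]},
    {"d":[0.025, -0.0313, 0]},
    {"d":[0.025, -0.0313, 0]},
    {"d":[0.025, -0.0313, 0]},
    {"d":[0.025, -0.0313, 0]},
    {"d":[0.025, -0.0313, 0]},
    {"d":[0.025, -0.0313, 0]},
    {"d":[0.025, -0.0313, 0]},
    {"d":[0.025, -0.0313, 0]},
  ],
)

```text
time: 2.03
position: [0.5801, 0.188, 0.2224]
tool_rot: [0.989, 0.146, -0.0, 0.0]
ft_force: [0.3, -0.3, -0.3]
grip_width: 0.0871
grip_force: 0.0
```

Call:
drive_effector(
  offsets=[
    {},
    {},
  ],
)

```text
time: 2.2
position: [0.5799, 0.1879, 0.222]
tool_rot: [0.989, 0.148, -0.0, 0.0]
ft_force: [1.0, -0.4, 0.1]
grip_width: 0.0869
grip_force: 0.0
```

```bash
cat > rel.py <<'E'
from h import *
import sys
x,y,z,yaw=map(float,sys.argv[1:5]); o=robot.get_obs()
r=R.from_quat(o['tool_rot']); M=r.as_matrix(); t=np.arctan2(M[1,0],M[0,0])
turn=-((yaw-t+np.pi/2)%np.pi-np.pi/2)
T=R.from_euler('z',turn)
print('pos',o['position'],'yaw',t,'turn',turn,'tilt',M[2,2],'shift(after turn)',(r*T).inv().apply([x,y,z]-o['position']),'q6',o['q'][5],'F',o['ft_force'],'t',o['time'])
E
python3 rel.py .580 .187 .064 .293
python3 - <<'E'
from h import *
c=robot.camera('wrist'); cv2.imwrite('pics/w1.png',c['img'][:,:,::-1]); print(px(c,[.58,.187,.09]),px(c,[.603,.2315,.05]),px(c,[.6238,.1627,.05]))
E
```

```text
pos [0.57990001 0.18787863 0.22199707] yaw 0.29681327413182307 turn 0.0038132741318230856 tilt -0.9999999102877112 shift(after turn) [-9.57970354e-05  8.45484226e-04  1.57997254e-01] q6 1.4043857409539562 F [ 1.00519975 -0.38598156  0.14513146] t 2.2
[280.3586476  193.04797352] [242.33077578 146.92313757] [318.44150287 147.22184705]
```

View pics/w1.png

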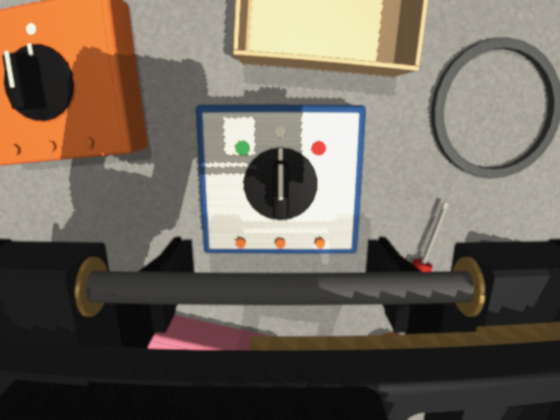

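The wrist view shows the blue box with the green dot at (242,148) and the red dot at (318,148), both within 1 px of prediction. The knob is centred at (280,184) with its pointer along tool x. I descend and grip.

Call:
drive_effector(
  offsets=[
    {"d":[0, 0, 0.03]},
    {"d":[0, 0, 0.03]},
    {"d":[0, 0, 0.03]},
    {"d":[0, 0, 0.03]},
    {"d":[0, 0, 0.02]},
    {"d":[0, 0, 0.012]},
    {"d":[0, 0, 0.006]},
    {},
  ],
)

```text
time: 2.92
position: [0.5792, 0.1847, 0.0637]
tool_rot: [0.989, 0.145, -0.001, 0.0]
ft_force: [0.4, -0.3, 0.2]
grip_width: 0.0869
grip_force: 0.0
```

Call:
drive_effector(
  offsets=[
    {},
    {},
    {},
    {},
    {},
    {},
    {},
    {},
    {},
    {},
  ],
  finger_gap=0,
  squeeze=40,
)

```text
time: 3.75
position: [0.5799, 0.1859, 0.0645]
tool_rot: [0.989, 0.146, -0.0, -0.0]
ft_force: [-0.4, 0.4, -0.5]
grip_width: 0.0283
grip_force: 0.0
```

Call:
drive_effector(
  offsets=[
    {},
    {},
    {},
    {},
    {},
    {},
  ],
)

```text
time: 4.25
position: [0.5795, 0.1869, 0.0645]
tool_rot: [0.989, 0.146, -0.0, -0.001]
ft_force: [-0.9, 5.4, -0.4]
grip_width: 0.0138
grip_force: 40.0
```

Call:
drive_effector(
  offsets=[
    {"rz":-0.1},
    {"rz":-0.1},
    {"rz":-0.1},
    {"rz":-0.1},
    {"rz":-0.1},
    {"rz":-0.1},
    {"rz":-0.1},
    {"rz":-0.1},
    {"rz":-0.02},
    {},
    {},
  ],
)

```text
time: 5.17
position: [0.58, 0.1863, 0.0645]
tool_rot: [0.85, 0.527, 0.0, -0.0]
ft_force: [-0.4, 4.4, -0.5]
grip_width: 0.0138
grip_force: 40.0
```

```bash
python3 rel.py .58 .187 .064 1.093
```

```text
pos [0.58003326 0.18634    0.06450009] yaw 1.1101765502326741 turn 0.01717655023267417 tilt -0.9999995517002821 shift(after turn) [ 0.00057032 -0.000333    0.00050064] q6 0.5871108286477237 F [-0.43891504  4.42584656 -0.54320088] t 5.1667
```

Turned to about 1.11 rad, which is a knob angle of about +0.82. I open the gripper, rise and check.

Call:
drive_effector(
  offsets=[
    {},
    {},
    {},
    {},
    {},
    {},
    {},
    {},
  ],
  finger_gap=0.087,
)

```text
time: 5.83
position: [0.5799, 0.1858, 0.0646]
tool_rot: [0.849, 0.528, -0.0, 0.0]
ft_force: [0.8, -0.2, -0.0]
grip_width: 0.0589
grip_force: 0.0
```

Call:
drive_effector(
  offsets=[
    {"d":[0, 0, -0.015]},
    {"d":[0, 0, -0.03]},
    {"d":[0, 0, -0.03]},
    {"d":[0, 0, -0.03]},
    {"d":[0, 0, -0.03]},
    {"d":[0, 0, -0.02]},
    {},
  ],
)

```text
time: 6.42
position: [0.583, 0.1864, 0.225]
tool_rot: [0.849, 0.528, 0.005, 0.002]
ft_force: [0.1, -0.1, 0.6]
grip_width: 0.0865
grip_force: 0.0
```

```bash
python3 rel.py .53 -.2773 .22 .09
python3 - <<'E'
from h import *
c=robot.camera('wrist'); cv2.imwrite('pics/w2.png',c['img'][:,:,::-1]); print(px(c,[.603,.2315,.05]))
E
```

```text
pos [0.58303634 0.18638978 0.22503784] yaw 1.1130668064364484 turn 1.0230668064364483 tilt -0.999942036605 shift(after turn) [-0.09453321  0.45705031  0.00386344] q6 0.5848779696371986 F [ 0.14420392 -0.06239541  0.62768986] t 6.4167
[276.31971767 132.57238953]
```

View pics/w2.png

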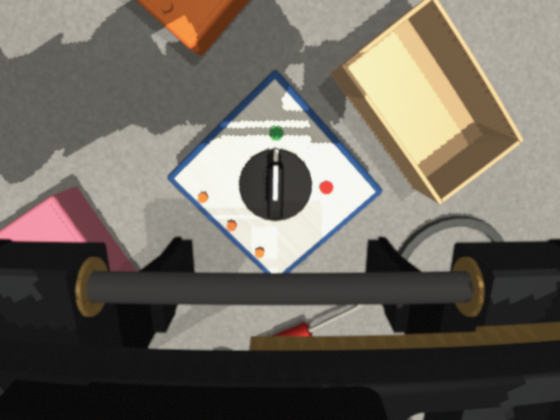

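The pointer at (275,155) now aims at the green dot at (276,133), so the knob has clicked in. Next I turn to the light box yaw and move above the tab.

Call:
drive_effector(
  offsets=[
    {"rz":0.114},
    {"rz":0.114},
    {"rz":0.114},
    {"rz":0.114},
    {"rz":0.114},
    {"rz":0.114},
    {"rz":0.114},
    {"rz":0.114},
    {"rz":0.111},
  ],
  quiet=true,
)

```text
ok
```

Call:
drive_effector(
  offsets=[
    {"d":[-0.0079, 0.0381, 0]},
    {"d":[-0.0079, 0.0381, 0]},
    {"d":[-0.0079, 0.0381, 0]},
    {"d":[-0.0079, 0.0381, 0]},
    {"d":[-0.0079, 0.0381, 0]},
    {"d":[-0.0079, 0.0381, 0]},
    {"d":[-0.0079, 0.0381, 0]},
    {"d":[-0.0079, 0.0381, 0]},
    {"d":[-0.0079, 0.0381, 0]},
    {"d":[-0.0079, 0.0381, 0]},
    {"d":[-0.0079, 0.0381, 0]},
    {"d":[-0.0079, 0.0381, 0]},
    {},
    {},
    {},
  ],
)

```text
time: 8.47
position: [0.5254, -0.277, 0.2179]
tool_rot: [0.999, 0.044, -0.001, -0.002]
ft_force: [-0.2, -0.1, 0.5]
grip_width: 0.0871
grip_force: 0.0
```

```bash
python3 rel.py .53 -.2773 .0735 .09
python3 - <<'E'
from meas import *
c=robot.camera('wrist'); cv2.imwrite('pics/w3.png',c['img'][:,:,::-1]); print(px(c,[.53,-.2773,.106]))
r,g,b=chan(c['img']);m=((r-np.maximum(g,b)>60)*1).astype(np.uint8)
n,l,s,k=cv2.connectedComponentsWithStats(m)
for i in range(1,n):
    if s[i,4]>15: print(s[i],k[i],onz(c,*k[i],.07)[:2],onz(c,*k[i],.106)[:2])
E
```

```text
pos [ 0.52536297 -0.27702762  0.21794017] yaw 0.08901287700887074 turn -0.0009871229911293522 tilt -0.9999917069520338 shift(after turn) [0.00496297 0.00114596 0.14442504] q6 0.8080207146564878 F [-0.18984961 -0.12009525  0.48990454] t 8.4667
[280.46303611 193.01698316]
[235 120   6  13  65] [237.07692308 125.89230769] [ 0.57727742 -0.23536745] [ 0.57962179 -0.2395409 ]
[  21  150   30   67 1514] [ 35.0680317  183.12087186] [ 0.51026165 -0.04613922] [ 0.52041205 -0.07235406]
[271 170  15  42 586] [278.27645051 190.71843003] [ 0.52306445 -0.27594525] [ 0.53172357 -0.27539217]
[240 235   5  12  56] [242.01785714 240.69642857] [ 0.4718008  -0.24621543] [ 0.48643114 -0.2491253 ]
```

View pics/w3.png

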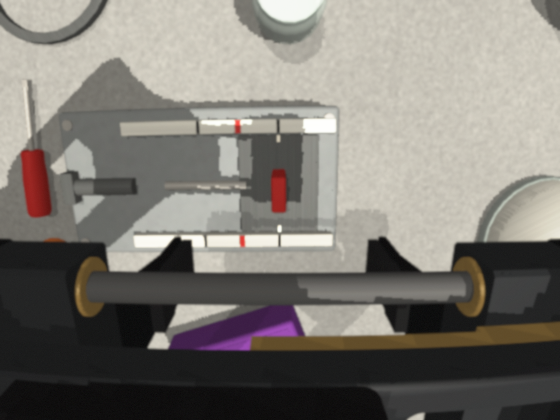

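The rail marks at (237,126) and (242,241) give the half position as (0.5245, −0.2408), with 106.0 mm spacing and yaw 0.10. So the tab when shut is at (0.528, −0.2757), and it appears at (278,191). I descend and grip.

Call:
drive_effector(
  offsets=[
    {"d":[0.003, -0.001, 0.02], "rz":-0.011},
    {"d":[0, 0, 0.03]},
    {"d":[0, 0, 0.03]},
    {"d":[0, 0, 0.03]},
    {"d":[0, 0, 0.02]},
    {"d":[0, 0, 0.01]},
    {"d":[0, 0, 0.004]},
    {},
    {},
  ],
)

```text
time: 9.27
position: [0.5303, -0.2766, 0.0766]
tool_rot: [0.999, 0.051, 0.001, 0.001]
ft_force: [-0.6, 0.3, 0.8]
grip_width: 0.0869
grip_force: 0.0
```

Call:
drive_effector(
  offsets=[
    {},
    {},
    {},
    {},
    {},
    {},
    {},
    {},
    {},
    {},
    {},
    {},
    {},
    {},
    {},
    {},
  ],
  finger_gap=0,
  squeeze=50,
)

```text
time: 10.6
position: [0.5291, -0.2754, 0.0754]
tool_rot: [0.999, 0.05, -0.0, -0.001]
ft_force: [2.2, 5.0, 2.2]
grip_width: 0.0117
grip_force: 50.0
```

```bash
python3 rel.py .5281 -.2757 .0735 .1
```

```text
pos [ 0.5291375  -0.27535422  0.0754425 ] yaw 0.10050721706221621 turn 0.0005072170622162364 tilt -0.9999972273300759 shift(after turn) [-0.00106584  0.00024494  0.00194249] q6 0.8014429846512929 F [2.16631137 4.98760041 2.18463892] t 10.6
```

Gripped, with the opening at 11.7 mm and the tab centre matching to about 1 mm. I slide it 35 mm along tool −y.

Call:
drive_effector(
  offsets=[
    {"d":[0, -0.003, 0]},
    {"d":[0, -0.004, 0]},
    {"d":[0, -0.004, 0]},
    {"d":[0, -0.004, 0]},
    {"d":[0, -0.004, 0]},
    {"d":[0, -0.004, 0]},
    {"d":[0, -0.004, 0]},
    {"d":[0, -0.004, 0]},
    {"d":[0, -0.003, 0]},
    {"d":[0, -0.001, 0]},
    {},
    {},
    {},
    {},
  ],
)

```text
time: 11.77
position: [0.5264, -0.2467, 0.0755]
tool_rot: [0.999, 0.051, 0.001, 0.004]
ft_force: [-2.2, -10.5, -4.5]
grip_width: 0.0114
grip_force: 50.1
```

```bash
python3 rel.py .5245 -.2408 .0754 .1
python3 - <<'E'
from h import *
a=[]
for n,(x,y,w,h) in dict(scene=(190,220,100,90),wrist=(50,80,320,180)).items():
    c=robot.camera(n); im=c['img'][y:y+h,x:x+w,::-1]
    a.append(cv2.resize(im,(int(w*300/h),300),interpolation=cv2.INTER_CUBIC))
W=max(i.shape[1] for i in a)
cv2.imwrite('pics/e1.png',np.vstack([np.pad(i,((0,0),(0,W-i.shape[1]),(0,0))) for i in a]))
E
```

```text
pos [ 0.52636091 -0.24670793  0.07550226] yaw 0.1019317781104934 turn 0.0019317781104934983 tilt -0.9999694833309178 shift(after turn) [-1.26190199e-03 -6.06480130e-03  5.40314225e-05] q6 0.8461852244325823 F [ -2.23738401 -10.47139879  -4.53223767] t 11.7667
```

View pics/e1.png

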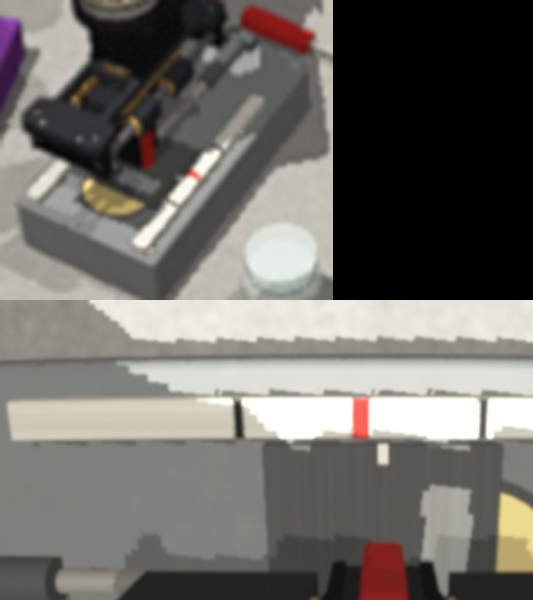

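The shutter is part open. In the wrist crop the white index at (382,455) is about 21 px, or 6 mm, short of the red mark at (361,417), because the arm yields under the spring. The pose agrees, at 6.1 mm short. I push on 7.5 mm.

Call:
drive_effector(
  offsets=[
    {"d":[0, -0.002, 0]},
    {"d":[0, -0.002, 0]},
    {"d":[0, -0.002, 0]},
    {"d":[0, -0.0015, 0]},
    {},
    {},
    {},
    {},
    {},
    {},
  ],
)

```text
time: 12.7
position: [0.5256, -0.2397, 0.0755]
tool_rot: [0.999, 0.051, 0.001, 0.004]
ft_force: [-2.5, -11.3, -4.9]
grip_width: 0.0117
grip_force: 50.1
```

```bash
python3 rel.py .5245 -.2408 .0754 .1
cat > chk.py <<'E'
from meas import *
import sys
c=robot.camera('wrist'); im=c['img']; cv2.imwrite('pics/'+sys.argv[1],cv2.resize(im[110:230,150:310,::-1],(800,600),interpolation=cv2.INTER_CUBIC))
E
python3 chk.py e2.png
```

```text
pos [ 0.52564807 -0.23971727  0.07549335] yaw 0.10207357580665953 turn 0.0020735758066594556 tilt -0.999963893066369 shift(after turn) [-0.00125052  0.0009619   0.0001002 ] q6 0.8561767298847667 F [ -2.45465783 -11.25711584  -4.88361431] t 12.7
```

View pics/e2.png

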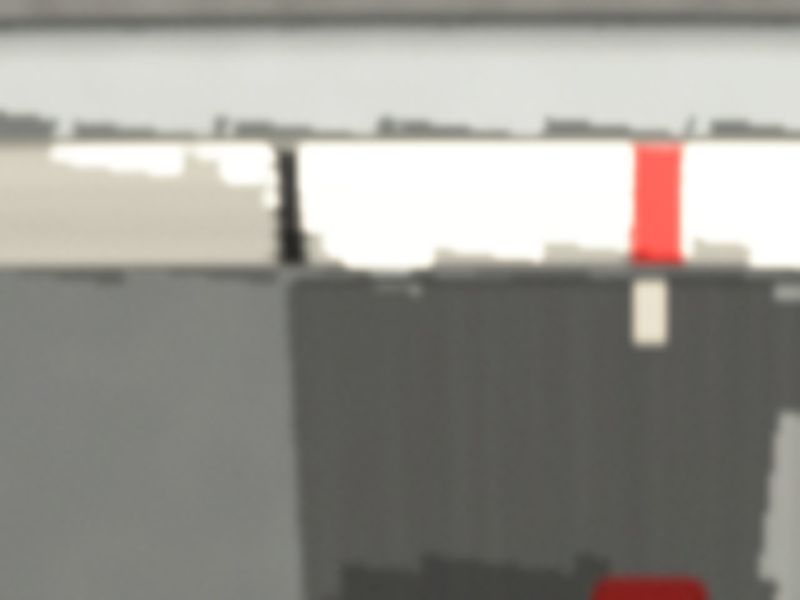

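The index at x=650 is 8 crop px past the centre of the red mark at x=658. That is about 0.8 mm too far, and the pose agrees at about 1 mm. I ease back slightly.

Call:
drive_effector(
  offsets=[
    {"d":[0, 0.0009, 0]},
    {},
    {},
    {},
    {},
    {},
    {},
    {},
    {},
    {},
    {},
    {},
  ],
)

```text
time: 13.75
position: [0.5258, -0.2407, 0.0755]
tool_rot: [0.999, 0.051, 0.001, 0.004]
ft_force: [-2.1, -11.9, -4.8]
grip_width: 0.0117
grip_force: 50.1
```

```bash
python3 rel.py .5245 -.2408 .0754 .1
python3 chk.py e3.png
```

```text
pos [ 0.52575747 -0.24069288  0.07547425] yaw 0.10212046678084186 turn 0.0021204667808418787 tilt -0.9999628449899528 shift(after turn) [-1.26195724e-03 -1.95776788e-05  7.27915429e-05] q6 0.8549468946693654 F [ -2.13980517 -11.91322499  -4.81847443] t 13.75
```

View pics/e3.png

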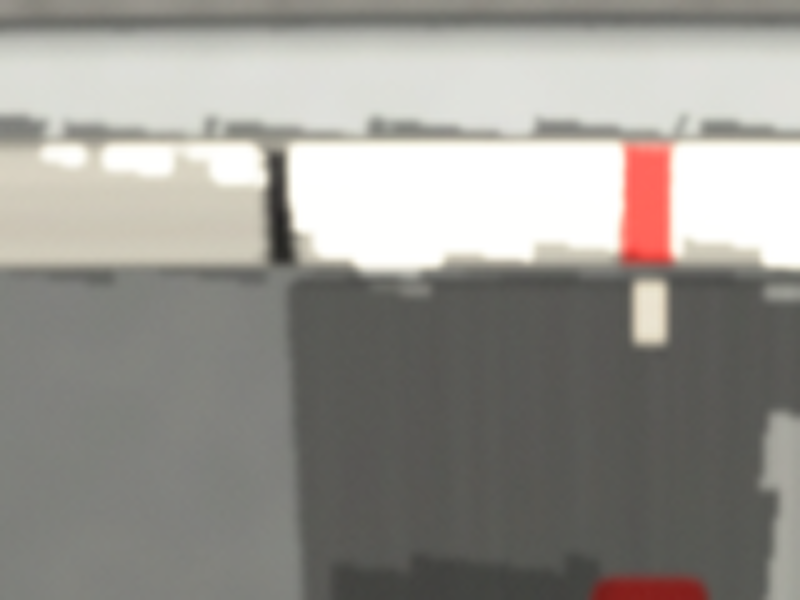

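The index at x=650 now meets the red mark at x=648, within about 0.2 mm. The force is about 12 N, as expected at half travel. I hand in.

```bash
python3 -c "
from rig import robot
print(robot.hand_in())"
```

```text
the job is handed in; nothing more can be done
None
```

The job is handed in at about 14 s of the 51 s limit: the knob is at the green dot, and the gripper holds the shutter at half travel, with its index within about 0.2 mm of the red mark.

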